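Spin and park the burr test wheel

ROBOT

A 6-joint arm with a two-finger parallel gripper is mounted at the origin on the work surface. World frame = base frame: x ahead of the robot, y to its left, z up, the work surface at z = 0. Lengths are in m, angles in rad, forces in N, time in s.
With the tool pointing down it reaches from about 0.35 to 0.85 m from the base axis. Payload 8.1 kg.
Tool frame: the origin (TCP) lies at the centre of the arm's flange, where the gripper is bolted on; the fingertips stand 186 mm ahead of it and the grasp point (between the pads) lies 167 mm ahead of it (robot.grasp_offset is the distance from the TCP to the grasp point, in m); z points along the fingers, y is the line along which they close (so a half turn about z gives the same grasp; the last joint's range is limited). The gripper opens to 93 mm and grips with 3 to 60 N. Pads are 15 mm wide; open, the fingers measure 128 mm over their backs; the gripper's body (75 mm by 188 mm) begins 65 mm behind the grasp point.
Start: joints at [1.058, 0.13, 1.488, -0, 1.523, -0.085], TCP at [0.249, 0.546, 0.405] pointing down, gripper open.
Joint ranges: [-2.96, 2.96], [-0.89, 2.26], [0.02, 2.5], [-1.34, 4.48], [0, 2.73], [-2.66, 2.66]. Speed limits (rad/s): [2.39, 2.39, 2.79, 3.14, 3.14, 3.14].

INTERFACE

Orientations are given as a rotation vector (axis times angle).
In Python, from plant import robot gives the robot as it stands.
- The arm moves only by the tool drive_tool, never from a script. Its argument "moves" is one flat list of numbers, 7 for each row, row after row: the finger opening in mm, from 0 to 93, then the shift along the tool's x, y, z in mm, then the turn, a rotation vector about the tool's x, y, z in degrees. A call has 1 to 8 rows; each row shifts and turns the commanded pose from where the row before left it, along the tool's axes as they then stand; what a row does not reach is not made up. A row lasts 1/10 s, in which the tool goes at most 50 mm and 8.59 degrees, less where a joint would pass 70% of its speed; a pose out of reach is approached as far as the arm can. A call is refused whole if a number of a shift passes 50 or a number of a turn 8.59, either way. A call with a gripper value outside its range is refused whole. The fingers move at their own pace and stop on an object; "grip_force" is the grip in N (left out, the last holds). Time passes only in rows, so rows that do not move let the fingers close. It gives the time, the measured TCP pose, the force, the opening and the grip force at its end, in the units of the state.
- robot.read_state(): the state, without advancing time (a new reading comes with each control period).
- robot.read_camera(name): name is "scene" or "side" or "wrist"; returns a dict with "color" (400x640x3 uint8, red, green, blue), "depth" (400x640 float32, m along the optical axis (not along the pixel's ray), 0 where there is no reading), "mtx" (3x3 intrinsics, pixels), "R" (3x3) and "t" (3): a world point X has camera coordinates R X + t. Camera axes: x right, y down, z forward; pixel columns grow to the right and rows downward; lengths in m; the calibration is good to about 2 mm. A picture is of the moment at which its call begins.
- robot.close_job(): hands the job in; it is judged then, once.
The state is a dict: "t": time; "q": joint angles; "dq": joint speeds; "joint_torque": joint torques, N m; "tool_pos": TCP position; "orientation": TCP orientation; "force": force on the tool from outside, world axes, zero at the start; "wrist_torque": the same for the moment, N m; "opening": finger opening in m; "gripper_force": force on a finger pad.
Only numpy, scipy, OpenCV 4.12 (cv2) and the standard library are available. Lean on these libraries where they do the work, as an engineer would, in place of code of your own. Each camera call takes 0.05 s, during which the arm holds its last target. There are 200 camera calls.

TASK

Check the new bearing of the grinder-burr test wheel: flick its blue lug with a fingertip so that the wheel spins off, either way round, and for three seconds untouched keeps turning faster than ten turns a minute. Then, while it is still turning, press a fingertip down on the bare rim of the disc and brake it in that one touch, so that it stops with the red dot at the yellow pointer (within about 14 mm); a stop elsewhere under the finger, pushing it there by hand, or letting it run out there by itself spoils the job. Finish while holding, with the fingertip still pressed on the disc and the wheel at rest, and leave the pitcher, the screwdriver and the tamper where they are.

Things in the scene. Friction and masses are not known exactly. Their poses are not given: they have to be found in the camera images.
- hub_top (a point): Centre of the wheel at the disc's top face, 84 mm above the bench; fixed to the stand, x axis towards the yellow pointer, z up the axle. The stand is fixed: dark steel base 240 x 190 x 18 mm and a bearing column; place and yaw vary. A dark steel burr, 60 mm across, sits mid-wheel, up to 8 mm above the disc's top face.
- park (a point): Fixed point of the stand over the disc's rim, 74 mm from the axle, right in front of the yellow pointer, at the disc's top face (84 mm above the bench). The red dot must stop here. The pointer reaches from 93 to 118 mm from the axle, is up to 22 mm wide and 6 mm higher than the disc.
- mark (a point): Centre of the flat red dot, 18 mm across, on the top face of the bare aluminium disc, 74 mm from the axle; turns with it. The disc, 170 mm across and 14 mm thick, is the braking surface: its top face is free all the way round from 55 to 85 mm from the axle. A fingertip pressed on it with a few newtons stops it almost at once.
- lug_foot (a point): Upright blue lug fixed on the disc, 10 mm thick along the way it travels, 16 mm long radially (36 to 52 mm from the axle), 26 mm tall; this point is the centre of its foot on the disc's top face, 44 mm from the axle, a quarter turn counter-clockwise from above from the red dot. Pushed sideways it turns the wheel; it may be flicked again if the wheel ran down.
- wheel (a joint): Angle of the wheel (rad), no stops; grows counter-clockwise from above and counts on over full turns; at 0 and each multiple of 2 pi the red dot is at the pointer. The wheel (about 1 kg, varying) runs freely: each second it loses some 9 to 19 % of its speed plus 0.07 to 0.15 rad/s, so 4 rad/s runs down in 10 to 20 s.
- pitcher: Steel milk pitcher (plain open cup), 72 mm across, 85 mm tall, loose, origin at the centre of its underside. Leave alone.
- screwdriver: Screwdriver with red handle, 190 mm long, lying loose, handle towards its -x. Leave alone.
- tamper: Dark wooden coffee tamper standing upright, 58 mm across at the foot, 85 mm tall, loose, origin at the centre of its underside. Leave alone.

How it is judged:
On the way:
1. The wheel spins freely: untouched, and faster than ten turns a minute (1.05 rad/s), for three seconds ((velocity of joint wheel above 1.05 rad/s or velocity of joint wheel below -1.05 rad/s) and contact force between each of wheel_c0, wheel_c1, wheel_c2, wheel_c3 and the fingers below 0.05 N), for 3 s.
At the end, for the whole second after the job is handed in: The wheel stands still under a fingertip pressed on the disc (over 0.3 N), with the centre of the red dot within 14 mm of the park point in front of the yellow pointer; pitcher, screwdriver and tamper are within 15 mm of where they began (contact force between wheel_c0 and the fingers above 0.3 N and horizontal distance between mark and park below 0.014 m and velocity of joint wheel between -0.03 and 0.03 rad/s and distance of each of pitcher, screwdriver, tamper from where it was at the start of the episode below 0.015 m); the arm keeps its last pose, push and grip.
It fails at once if A finger presses on the disc while it stands still with the red dot away from the pointer (over 16 mm): a wrong stop, or the wheel turned by hand (contact force between wheel_c0 and the fingers above 0.5 N and velocity of joint wheel between -0.02 and 0.02 rad/s and horizontal distance between mark and park above 0.016 m).
It fails at once if The wheel stands still with the red dot at the pointer (within 16 mm) and no finger at the disc (fingers lifted away or on the lug): it ran out there, was pushed there by the lug, or was let go (contact force between wheel_c0 and the fingers below 0.03 N and velocity of joint wheel between -0.02 and 0.02 rad/s and horizontal distance between mark and park below 0.016 m and (z of the grasp point in the frame of hub_top above 0.04 m or distance between the grasp point and hub_top above 0.12 m or contact force between wheel_c1 and the fingers above 0.1 N)).
It fails at once if The pitcher is lifted, pushed or knocked (moved over 20 mm) (distance of pitcher from where it was at the start of the episode above 0.02 m).
It fails at once if The screwdriver is lifted, pushed or knocked (moved over 20 mm) (distance of screwdriver from where it was at the start of the episode above 0.02 m).
It fails at once if The tamper is lifted, pushed or knocked (moved over 20 mm) (distance of tamper from where it was at the start of the episode above 0.02 m).
It also fails if it takes over 51 s, if anything falls off the work surface, if the arm or the gripper's body presses on something with over 40 N, if the wrist force passes 120 N, or if a joint passes its speed limit or range.

## Working session

There is one attempt and no reset: what is moved stays moved. The work goes in short steps, Python scripts to look and compute and a tool call to move; the robot and the scene stay as the last step left them, time stands still between calls to the robot, and variables do not carry over. Pictures are saved under pics/ and viewed, at most 10 in all, crops included, and the job is handed in when it is done.

Besides the shell and the picture viewer there is one more tool, called after "Emit:" as name(argument=value, ...) on one line, values as JSON. drive_tool: Moves the arm, as the interface text tells. Its arguments: {"type":"object","properties":{"moves":{"type":"array","items":{"type":"number"}},"grip_force":{"type":"number"}},"required":["moves"]}

```bash
mkdir -p pics; ls
python3 - <<'E'
from plant import robot
import cv2
import numpy as np
s=robot.read_state()
print(s['t'],s['tool_pos'],s['orientation'],s['opening'])
a=robot.read_camera('scene');b=robot.read_camera('side')
np.savez('c0.npz',**{k+n:v for n,c in(('a',a),('b',b)) for k,v in c.items()})
im=np.vstack([a['color'],b['color']])[:,:,::-1]
cv2.imwrite('pics/a.png',a['color'][:,:,::-1]);cv2.imwrite('pics/b.png',b['color'][:,:,::-1])
E
```

```text
pics
0.0 [0.24879646 0.54573224 0.40368838] [-6.66781893e-01 -3.06944949e+00  2.78576364e-03] 0.09308705710743033
```

View pics/a.png

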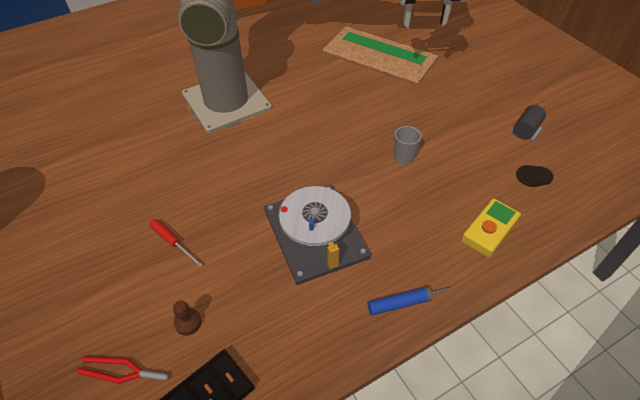

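View pics/b.png

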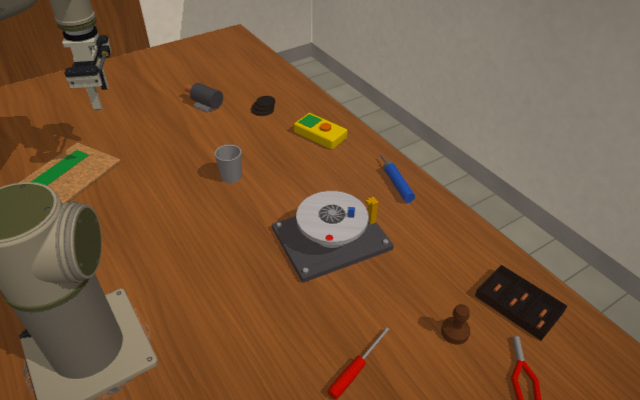

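The scene picture shows the disc at (315,213), red dot (284,209), lug (312,224) and pointer (333,255). In the side view they are at (332,217), (329,238), (350,212) and (372,208). The pitcher, screwdriver and tamper are well clear of the wheel.

```bash
cat > h.py <<'E'
import numpy as np, cv2
def plane(c,uv,z):
    d=np.c_[np.atleast_2d(uv),np.ones(len(np.atleast_2d(uv)))]@np.linalg.inv(c['mtx']).T@c['R']
    o=-c['R'].T@c['t']
    return o+d*((z-o[2])/d[:,2])[:,None]
def cloud(c):
    v,u=np.mgrid[:400,:640]; z=c['depth'].astype(float)
    p=np.stack([u,v,np.ones_like(u)],-1)@np.linalg.inv(c['mtx']).T*z[...,None]
    return (p-c['t'])@c['R']
def masks(c):
    h=cv2.cvtColor(c['color'],cv2.COLOR_RGB2HSV).astype(int);H,S,V=h[...,0],h[...,1],h[...,2]
    return dict(red=((H<5)|(H>174))&(S>170)&(V>110),blue=(H>105)&(H<130)&(S>120)&(V>60),yel=(H>18)&(H<30)&(S>150)&(V>90),grey=(S<50)&(V>110))
E
python3 - <<'E'
from h import *
f=np.load('c0.npz')
for n,c0 in (('a',(315,213)),('b',(332,217))):
    c={k:f[k+n] for k in('color','depth','mtx','R','t')}
    P=cloud(c);M=masks(c);v,u=np.mgrid[:400,:640]
    print(n,-c['R'].T@c['t'])
    near=np.hypot(u-c0[0],v-c0[1])<60
    for k,m in M.items():
        m=m&near
        if k=='grey':
            m=m&(abs(P[...,2]-.084)<.012)&(c['depth']>0)
            q=plane(c,np.c_[u[m],v[m]],.084)[:,:2].astype(np.float32)
            print('disc',cv2.minEnclosingCircle(q),np.median(P[m],0),m.sum())
        else:
            p=P[m&(c['depth']>0)]
            print(k,m.sum(),u[m].mean(),v[m].mean(),plane(c,[u[m].mean(),v[m].mean()],.084),np.median(p,0),p.min(0),p.max(0))
    for nm,uv in (('pitcher',{'a':(407,140),'b':(229,165)}[n]),('tamper',{'a':(187,318),'b':(457,325)}[n]),('sd',{'a':(175,242),'b':(358,365)}[n])): print(nm,plane(c,uv,.04)[0])
E
```

```text
a [ 1.20159418 -0.35667549  0.9957081 ]
red 24 283.5 208.83333333333334 [[ 0.53847574 -0.07408661  0.084     ]] [ 0.54011429 -0.07455302  0.08640831] [ 0.53047213 -0.08169299  0.07904835] [ 0.54694618 -0.0679696   0.09008448]
blue 41 311.0975609756098 223.4878048780488 [[ 0.6095988  -0.03932862  0.084     ]] [ 0.6244796  -0.04750537  0.10855556] [ 0.60175828 -0.05189801  0.0853622 ] [ 0.62963473 -0.03873629  0.11206458]
yel 202 332.63366336633663 254.33663366336634 [[ 0.70735879 -0.04065557  0.084     ]] [ 0.70112344 -0.03491678  0.07336956] [ 0.65075985 -0.04475235  0.01944993] [0.70604415 0.00159452 0.09230049]
disc ((0.5901304483413696, -0.018387002870440483), 0.08809714019298553) [ 0.59473614 -0.0198362   0.08392161] 2974
pitcher [0.46783249 0.34976042 0.04      ]
tamper [ 0.66166644 -0.37449804  0.04      ]
sd [ 0.46251347 -0.32851213  0.04      ]
b [ 0.07689453 -0.72247595  0.93901404]
red 29 328.82758620689657 237.10344827586206 [[ 0.53575762 -0.07269352  0.084     ]] [ 0.5372766  -0.0710686   0.08192994] [ 0.5298963  -0.07911837  0.07882823] [ 0.54295116 -0.06298015  0.08568901]
blue 55 350.94545454545454 211.52727272727273 [[ 0.62553812 -0.03297955  0.084     ]] [ 0.61546588 -0.04535829  0.10201983] [ 0.60832284 -0.05303534  0.0836286 ] [ 0.62434711 -0.03787636  0.11230233]
yel 221 372.0316742081448 209.0995475113122 [[ 0.6723237  -0.05345608  0.084     ]] [ 0.68713045 -0.03820074  0.06152457] [ 0.67314605 -0.04417095 -0.00072649] [0.76397728 0.04679764 0.08998971]
disc ((0.5788798928260803, -0.02103402651846409), 0.08859269320964813) [ 0.57723097 -0.0208405   0.08156487] 2531
pitcher [0.48093295 0.33102845 0.04      ]
tamper [ 0.64123425 -0.38092032  0.04      ]
sd [ 0.42066033 -0.34321254  0.04      ]
```

Emit:
drive_tool(moves=[0, -40, -28, 0, 0, 0, 8.5, 0, -43, -22, 0, 0, 0, 8.5, 0, -45, -15, 0, 0, 0, 8, 0, -46, -10, 0, 0, 0, 0, 0, -46, -10, 0, 0, 0, 0, 0, -46, -10, 0, 0, 0, 0, 0, -46, -10, 0, 0, 0, 0, 0, -46, -10, 0, 0, 0, 0])

```text
t: 0.9
tool_pos: [0.4332, 0.2117, 0.4045]
orientation: [-1.315, -2.853, 0.0]
force: [0.8, -0.2, 0.2]
opening: 0.0335
gripper_force: 0.0
```

Emit:
drive_tool(moves=[0, -46, -6, 0, 0, 0, 0, 0, -46, -6, 0, 0, 0, 0, 0, -46, -6, 0, 0, 0, 0, 0, -46, -6, 0, 0, 0, 0, 0, -46, -5, 0, 0, 0, 0, 0, -20, -5, 0, 0, 0, 0, 0, 0, 0, 0, 0, 0, 0])

```text
t: 1.6
tool_pos: [0.57, -0.0014, 0.4038]
orientation: [-1.32, -2.85, 0.002]
force: [-0.2, 0.7, -0.6]
opening: 0.0003
gripper_force: 0.0
```

Run:
```python
from h import *
from plant import robot
s=robot.read_state();print(s['t'],s['tool_pos'],s['orientation'],s['opening'],s['force'])
w=robot.read_camera('wrist');np.savez('w1.npz',**w)
cv2.imwrite('pics/w1.png',w['color'][:,:,::-1])
print(-w['R'].T@w['t'],w['R'])
P=cloud(w);v,u=np.mgrid[:400,:640]
for k,m in masks(w).items():
    if m.sum()<20: print(k,0);continue
    p=P[m&(w['depth']>0)]
    print(k,m.sum(),u[m].mean(),v[m].mean(),plane(w,[u[m].mean(),v[m].mean()],.084),np.median(p,0))
```

```text
1.6 [ 0.57002676 -0.00137609  0.40379707] [-1.32029222e+00 -2.84960345e+00  1.63809057e-03] 0.00026659645144903345 [-0.22256406  0.69089564 -0.58684346]
[0.51664343 0.06172908 0.38489924] [[ 0.76349404  0.64581337 -0.00139625]
 [ 0.61737912 -0.7292406   0.29504435]
 [ 0.18952539 -0.22612662 -0.95548254]]
red 835 116.40718562874251 267.41317365269464 [[ 0.44538338 -0.22911792  0.084     ]] [ 0.41817005 -0.32838467  0.02421416]
blue 2115 482.0643026004728 274.4241134751773 [[0.78988039 0.05015232 0.084     ]] [0.8402307  0.04849856 0.03050569]
yel 3813 579.2137424600053 131.5987411487018 [[0.73543896 0.22526074 0.084     ]] [0.77883125 0.29868745 0.03133965]
grey 18308 373.93450950404196 227.6481865850994 [[0.64709528 0.00956923 0.084     ]] [ 0.59012011 -0.00176962  0.08478975]
```

View pics/w1.png

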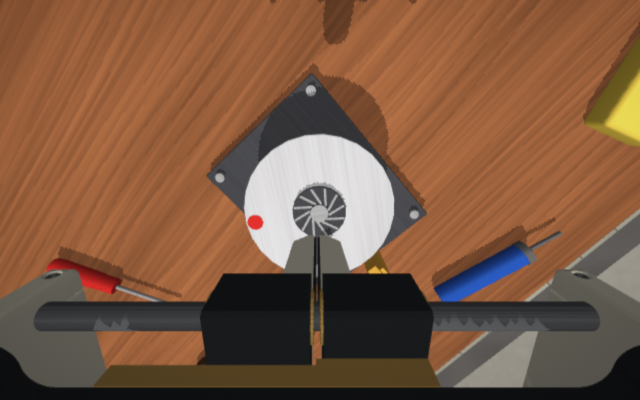

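The wrist view shows the disc centred near (319,206), the red dot at (255,222), the pointer just visible at (376,265), and base screws at (310,90), (219,177) and (413,214).

Run:
```python
from h import *
w=dict(np.load('w1.npz'));P=cloud(w);v,u=np.mgrid[:400,:640]
M=masks(w)
S=plane(w,[(310,90),(219,177),(413,214)],.019)
for i in(1,2):
    d=S[i]-S[0];print('edge',np.linalg.norm(d[:2]),np.degrees(np.arctan2(d[1],d[0])))
m=M['grey']&(np.hypot(u-319,v-206)<90)&(abs(P[...,2]-.084)<.006)&(v<235)
cs,_=cv2.findContours(m.astype(np.uint8),0,cv2.CHAIN_APPROX_NONE)
c=max(cs,key=cv2.contourArea)[:,0,:];c=c[c[:,1]<230]
q=plane(w,c,.084)[:,:2]
A=np.c_[2*q,np.ones(len(q))];x=np.linalg.lstsq(A,(q**2).sum(1),rcond=None)[0]
hub=x[:2];print('hub',hub,'r',np.sqrt(x[2]+hub@hub))
for k,rad in(('red',20),('yel',25)):
    m=M[k]&(np.hypot(u-(255 if k=='red' else 376),v-(222 if k=='red' else 265))<rad)
    p=plane(w,[u[m].mean(),v[m].mean()],.084 if k=='red' else .090)[0,:2]-hub
    print(k,m.sum(),np.hypot(*p),np.degrees(np.arctan2(p[1],p[0])))
f=np.load('c0.npz')
for n,cc in(('a',(333,255)),('b',(372,208))):
    c={k:f[k+n] for k in('color','depth','mtx','R','t')};Q=cloud(c)
    m=masks(c)['yel']&(Q[...,2]>.085)&(Q[...,2]<.1)&(np.hypot(u-cc[0],v-cc[1])<40)
    p=plane(c,np.c_[u[m],v[m]],.09)[:,:2].mean(0)-hub;print('ptr',n,m.sum(),np.hypot(*p),np.degrees(np.arctan2(p[1],p[0])))
```

```text
edge 0.16231139272197986 -98.24334197893083
edge 0.21303182159804646 -8.283960739599372
hub [ 0.57144201 -0.00181808] r 0.06588242499173189
red 148 0.07920255985137561 -115.02931843429698
yel 293 0.10954622610218633 -10.764792387223473
ptr a 74 0.12682779536305014 -14.61771353011496
ptr b 47 0.11729322340027319 -15.311347123999818
```

Run:
```python
from h import *
w=dict(np.load('w1.npz'));v,u=np.mgrid[:400,:640]
m=(w['color'].min(2)>165)&(np.hypot(u-319,v-208)<88)
cs,_=cv2.findContours(m.astype(np.uint8),0,cv2.CHAIN_APPROX_NONE)
c=max(cs,key=cv2.contourArea)[:,0,:];c=c[(c[:,1]<225)]
q=plane(w,c,.084)[:,:2]
hub=np.array([.587,-.02])
for _ in range(6):
    q2=q[abs(np.hypot(*(q-hub).T)-.085)<.008]
    A=np.c_[2*q2,np.ones(len(q2))];x=np.linalg.lstsq(A,(q2**2).sum(1),rcond=None)[0];hub=x[:2]
print(len(c),len(q2),hub,np.sqrt(x[2]+hub@hub))
m=masks(w)['red']&(np.hypot(u-255,v-222)<20)
p=plane(w,[u[m].mean(),v[m].mean()],.084)[0,:2]
for uv,z in(((319.5,208),.084),((319,213),.092)):
    h=plane(w,[uv],z)[0,:2] if False else plane(w,uv,z)[0,:2];d=p-h;print(h,np.hypot(*d),np.degrees(np.arctan2(d[1],d[0])))
d=p-hub;print(np.hypot(*d),np.degrees(np.arctan2(d[1],d[0])))
yaw=np.radians(-8.3);S=plane(w,[(310,90),(219,177),(413,214)],.019);print('screw centre',(S[1]+S[2])/2)
```

```text
459 248 [ 0.58506809 -0.01546006] 0.08358096951376606
[ 0.58371539 -0.0128108 ] 0.07608733568008504 -126.99250614942129
[ 0.5852832 -0.0156165] 0.07484753374488598 -129.24400220192007
0.07483307693906725 -129.0406725955748
screw centre [ 0.58533645 -0.01712117  0.019     ]
```

Emit:
drive_tool(moves=[0, -33, 24, 0, 0, 0, 0, 0, -33, 24, 0, 0, 0, 0, 0, 0, 0, 40, 0, 0, 0, 0, 0, 0, 40, 0, 0, 0, 0, 0, 0, 30, 0, 0, 0, 0, 0, 0, 12, 0, 0, 0, 0, 0, 0, 0, 0, 0, 0])

```text
t: 2.35
tool_pos: [0.6475, -0.0164, 0.2805]
orientation: [-1.312, -2.85, 0.002]
force: [-0.8, -0.1, 0.3]
opening: 0.0004
gripper_force: 0.0
```

Run:
```python
from h import *
from plant import robot
s=robot.read_state();print(s['t'],s['tool_pos'],s['orientation'],s['opening'],s['force'])
w=robot.read_camera('scene')
cv2.imwrite('pics/s2.png',cv2.resize(w['color'][140:300,220:420,::-1],None,fx=3,fy=3))
```

```text
2.35 [ 0.64746744 -0.01643118  0.28052027] [-1.31207928e+00 -2.84976329e+00  1.93775928e-03] 0.00043928199947487355 [-0.75360124 -0.05650086  0.29384293]
```

View pics/s2.png

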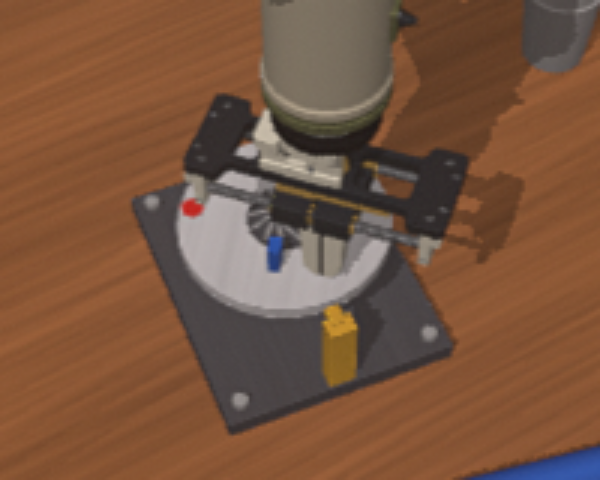

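The closed fingertips stand beside the lug on its pointer side (lug at (275,255), fingers at (325,255) in the crop) and are clear of it. Next is the clockwise flick.

Emit:
drive_tool(moves=[0, -4, -10, 0, 0, 0, 0, 0, 0, -16, 0, 0, 0, 0, 0, 0, -16, 0, 0, 0, 0, 0, 0, -16, 0, 0, 0, 0, 0, 0, 6, -15, 0, 0, 0, 0, 0, 0, -40, 0, 0, 0, 0, 0, 0, -40, 0, 0, 0])

```text
t: 3.1
tool_pos: [0.6118, -0.0544, 0.381]
orientation: [1.315, 2.851, 0.001]
force: [0.3, 0.1, 0.3]
opening: 0.0004
gripper_force: 0.0
```

```bash
cat >> h.py <<'E'
HUB=np.array([.5855,-.0165]);YAW=-8.3
def meas(robot,name,tag=None):
    t=robot.read_state()['t'];c=robot.read_camera(name)
    if tag: cv2.imwrite(f'pics/{tag}.png',c['color'][:,:,::-1])
    v,u=np.mgrid[:400,:640];m=masks(c)['red']
    q=plane(c,np.c_[u[m],v[m]],.084)[:,:2]-HUB
    r=np.hypot(*q.T);k=(r>.055)&(r<.095);q=q[k]
    if len(q)<5: return t,None,len(q),0
    p=q.mean(0);return t,round(np.degrees(np.arctan2(p[1],p[0]))-YAW,1),len(q),round(np.hypot(*p),4)
E
python3 - <<'E'
from h import *
from plant import robot
print(robot.read_state()['tool_pos'],robot.read_state()['force'])
for i in range(3):
  for n in('scene','side'): print(n,meas(robot,n))
E
```

```text
[ 0.61177794 -0.05443825  0.38100683] [0.32459627 0.14427254 0.29415659]
scene (3.1, np.float64(109.6), 25, np.float64(0.0745))
side (3.15, np.float64(100.4), 20, np.float64(0.0747))
scene (3.2, np.float64(86.2), 21, np.float64(0.0734))
side (3.25, np.float64(76.8), 21, np.float64(0.0735))
scene (3.3, np.float64(63.6), 27, np.float64(0.0736))
side (3.35, np.float64(54.0), 20, np.float64(0.0721))
```

Emit:
drive_tool(moves=[0, 39, 1, 0, 0, 0, 0, 0, 39, 2, 0, 0, 0, 0, 0, 38, 2, 0, 0, 0, 0, 0, 0, 0, 40, 0, 0, 0, 0, 0, 0, 35, 0, 0, 0, 0, 0, 0, 10, 0, 0, 0, 0, 0, 0, 0, 0, 0, 0])

```text
t: 4.1
tool_pos: [0.5391, 0.037, 0.2902]
orientation: [-1.313, -2.848, 0.003]
force: [-0.8, 0.2, 1.0]
opening: 0.0001
gripper_force: 0.0
```

Run:
```python
from h import *
from plant import robot
s=robot.read_state();print(s['tool_pos'],s['orientation'])
for i in range(5):
  for n in('scene','side'): print(n,*meas(robot,n,f'{n}h' if i==0 else None))
```

```text
[0.53906272 0.03698696 0.29021093] [-1.31347927 -2.84815428  0.00344351]
scene 4.1 -104.2 26 0.0742
side 4.15 -116.1 27 0.0746
scene 4.2 -123.4 25 0.0744
side 4.25 -134.7 28 0.0752
scene 4.3 -142.1 23 0.0743
side 4.35 -152.6 27 0.0758
scene 4.4 -160.7 22 0.0742
side 4.45 -170.3 27 0.0765
scene 4.5 181.3 20 0.0741
side 4.55 172.7 24 0.0769
```

View pics/sideh.png

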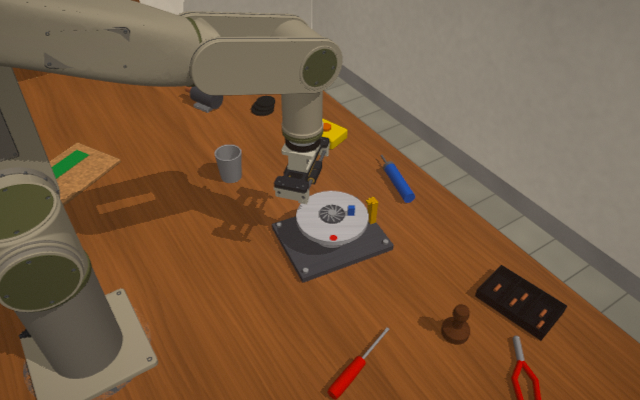

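The dot at (333,238) is visible and the gripper is off on the far side. I'll let the wheel run down.

Emit:
drive_tool(moves=[0, 0, 0, 10, 0, 0, 0, 0, 0, 0, 0, 0, 0, 0, 0, 0, 0, 0, 0, 0, 0, 0, 0, 0, 0, 0, 0, 0, 0, 0, 0, 0, 0, 0, 0, 0, 0, 0, 0, 0, 0, 0, 0, 0, 0, 0, 0, 0, 0, 0, 0, 0, 0, 0, 0, 0])

```text
t: 5.4
tool_pos: [0.5402, 0.037, 0.2829]
orientation: [1.315, 2.853, 0.0]
force: [-0.5, -0.4, 0.6]
opening: 0.0002
gripper_force: 0.0
```

Emit:
drive_tool(moves=[0, 0, 0, 0, 0, 0, 0, 0, 0, 0, 0, 0, 0, 0, 0, 0, 0, 0, 0, 0, 0, 0, 0, 0, 0, 0, 0, 0, 0, 0, 0, 0, 0, 0, 0, 0, 0, 0, 0, 0, 0, 0, 0, 0, 0, 0, 0, 0, 0, 0, 0, 0, 0, 0, 0, 0])

```text
t: 6.2
tool_pos: [0.5402, 0.037, 0.2827]
orientation: [-1.316, -2.853, 0.0]
force: [-0.9, 0.2, 0.4]
opening: 0.0006
gripper_force: 0.0
```

Emit:
drive_tool(moves=[0, 0, 0, 0, 0, 0, 0, 0, 0, 0, 0, 0, 0, 0, 0, 0, 0, 0, 0, 0, 0, 0, 0, 0, 0, 0, 0, 0, 0, 0, 0, 0, 0, 0, 0, 0, 0, 0, 0, 0, 0, 0, 0, 0, 0, 0, 0, 0, 0, 0, 0, 0, 0, 0, 0, 0])

```text
t: 7.0
tool_pos: [0.5402, 0.037, 0.2827]
orientation: [-1.316, -2.853, 0.0]
force: [0.0, 0.1, 0.2]
opening: 0.0004
gripper_force: 0.0
```

Emit:
drive_tool(moves=[0, 0, 0, 0, 0, 0, 0, 0, 0, 0, 0, 0, 0, 0, 0, 0, 0, 0, 0, 0, 0, 0, 0, 0, 0, 0, 0, 0, 0, 0, 0, 0, 0, 0, 0, 0, 0, 0, 0, 0, 0, 0, 0, 0, 0, 0, 0, 0, 0, 0, 0, 0, 0, 0, 0, 0])

```text
t: 7.8
tool_pos: [0.5402, 0.037, 0.2828]
orientation: [1.316, 2.853, 0.0]
force: [1.1, -0.7, -0.5]
opening: 0.0003
gripper_force: 0.0
```

Run:
```python
from h import *
from plant import robot
s=robot.read_state();print(s['tool_pos'],s['force'])
for i in range(4):
  for n in('scene','side'): print(n,*meas(robot,n))
```

```text
[0.54020838 0.03697631 0.28277506] [ 1.05360525 -0.66853684 -0.52612329]
scene 7.8 121.4 26 0.0738
side 7.85 None 4 0
scene 7.9 113.0 23 0.074
side 7.95 109.3 14 0.0737
scene 8.0 104.6 23 0.0732
side 8.05 102.6 21 0.0753
scene 8.1 96.6 22 0.0742
side 8.15 95.0 20 0.074
```

Emit:
drive_tool(moves=[0, 0, 0, 5, 0, 0, 0, 0, 0, 0, 3, 0, 0, 0, 0, 0, 0, 0, 0, 0, 0, 0, 0, 0, 0, 0, 0, 0])

```text
t: 8.6
tool_pos: [0.5401, 0.037, 0.2744]
orientation: [-1.315, -2.852, 0.0]
force: [-0.1, 0.9, -0.2]
opening: 0.0004
gripper_force: 0.0
```

Run:
```python
from h import *
from plant import robot
s=robot.read_state();print(s['tool_pos'],s['force'])
for n in('scene','side','scene'): print(n,*meas(robot,n))
```

```text
[0.5400591  0.03698947 0.2744322 ] [-0.13485861  0.88625042 -0.24597305]
scene 8.6 59.4 25 0.0739
side 8.65 58.5 21 0.0731
scene 8.7 52.7 26 0.0739
```

Emit:
drive_tool(moves=[0, 0, 0, 1, 0, 0, 0, 0, 0, 0, 0, 0, 0, 0, 0, 0, 0, 0, 0, 0, 0, 0, 0, 0, 0, 0, 0, 0])

```text
t: 9.15
tool_pos: [0.5402, 0.037, 0.2737]
orientation: [-1.316, -2.853, -0.0]
force: [0.1, 0.0, 0.5]
opening: 0.0004
gripper_force: 0.0
```

Run:
```python
from h import *
from plant import robot
s=robot.read_state();print(s['t'],s['tool_pos'],s['force'])
for n in('scene','side'): print(n,*meas(robot,n))
```

```text
9.15 [0.54018785 0.03698213 0.27374996] [0.09621382 0.00606823 0.4934913 ]
scene 9.15 24.2 27 0.074
side 9.2 23.2 21 0.072
```

Emit:
drive_tool(moves=[0, 0, 0, 2, 0, 0, 0, 0, 0, 0, 1, 0, 0, 0, 0, 0, 0, 3, 0, 0, 0, 0, 0, 0, 1, 0, 0, 0])

```text
t: 9.65
tool_pos: [0.5415, 0.0379, 0.2702]
orientation: [1.314, 2.85, 0.006]
force: [-6.9, 7.3, 26.9]
opening: 0.0004
gripper_force: 13.6
```

Run:
```python
from h import *
from plant import robot
s=robot.read_state();print(s['t'],s['tool_pos'],s['force'])
for n in('scene','side','scene','side'): print(n,*meas(robot,n))
print(robot.read_state()['force'])
```

```text
9.65 [0.54147214 0.03785585 0.27023877] [-6.873573    7.27324347 26.88880312]
scene 9.65 4.8 29 0.0744
side 9.7 5.5 22 0.0718
scene 9.75 4.8 29 0.0744
side 9.8 5.5 22 0.0718
[-5.52559092  6.17180753 22.87601835]
```

```bash
python3 -c "
from plant import robot
print(robot.close_job())"
```

```text
the job is handed in; nothing more can be done
None
```

I flicked the wheel clockwise to about 4 rad/s, it ran free for over 3 s, then one touch stopped it with the red dot about 7 mm from the pointer; I handed the job in with the finger still pressing at about 23 N, but the hand-in returned no verdict.

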